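Close a can of mixed lacquer, its spout cap left a quarter turn off the stop

ROBOT

A 6-joint arm with a two-finger parallel gripper is mounted at the origin on the work surface. World frame = base frame: x ahead of the robot, y to its left, z up, the work surface at z = 0. Lengths are in m, angles in rad, forces in N, time in s.
With the tool pointing down it reaches from about 0.4 to 0.825 m from the base axis. Payload 7 kg.
Tool frame: the origin (TCP) lies where the fingers leave the gripper's body, on its centre line; the fingertips stand 66 mm ahead of it and the grasp point (between the pads) lies 47 mm ahead of it (env.nose_length is the distance from the TCP to the fingertips, in m); z points along the fingers, y is the line along which they close (so a half turn about z gives the same grasp; the last joint's range is limited). The gripper opens to 88 mm and grips with 3 to 60 N. Pads are 19 mm wide; open, the fingers measure 130 mm over their backs; the gripper's body (78 mm by 193 mm) begins 47 mm behind the grasp point.
Start: joints at [-1.058, 0.359, 0.012, 0, -1.224, -0.288], TCP at [0.15, -0.658, 0.292] pointing down, gripper open.
Joint ranges: [-3.07, 3.07], [-1.43, 2.12], [-1.02, 1.25], [-3.03, 1.67], [-3.05, -0], [-3.03, 3.03]. Speed limits (rad/s): [2.39, 2.39, 3.01, 3.14, 3.14, 3.14].

INTERFACE

Orientations are given as a unit quaternion [x, y, z, w].
In Python, from rig import env, grab_frame, get_calibration, get_state gives the robot as it stands (env), with the cameras as plain functions and the readings as plain functions.
- The arm moves only by the shell command python3 jog.py 'ROWS' [FORCE]. ROWS is a JSON list of rows, 1 to 10 of them, each written [opening, [dx, dy, dz], [rx, ry, rz]]: the finger opening in m, then dx, dy, dz in m, then a rotation vector rx, ry, rz in rad; each row is the pose to reach, as a shift and turn from the pose commanded when the command began, along the tool's axes at that moment; what a row does not reach only later rows make up. A row lasts 1/8 s, in which the tool goes at most 0.0625 m and 0.188 rad, less where a joint would pass 70% of its speed; a pose out of reach is approached as far as the arm can. The fingers move at their own pace and stop on an object; FORCE is the grip in N (left out, the last holds). Time passes only in rows, so rows that do not move let the fingers close. It prints the time, the measured TCP pose, the force, the opening and the grip force at its end. Input that does not fit is refused with a message, and nothing moves.
- get_state(): the state, without advancing time (a new reading comes with each control period).
- grab_frame(name): name is "scene" or "top" or "wrist"; returns the picture (420x560x3 uint8, red, green, blue); there is no depth.
- get_calibration(name): a dict with "fovy" (degrees; the focal length in pixels is half the picture's height over the tangent of half this angle, whatever the lens; pixels are square), "cx", "cy" (the principal point, pixels), "dist" ([k1, k2, p1, p2, k3] as OpenCV has them; the pictures are not rectified), "view" (4x4, takes a point from world to camera coordinates); the wrist camera has in their place "hand_eye" (4x4, takes a point from camera to tool coordinates, whose origin is the TCP and whose axes are the flange's). Camera axes: x right, y down, z forward; pixel columns grow to the right and rows downward; lengths in m; the calibration is good to about 2 mm. A picture is of the moment at which its call begins: read the wrist's pose just before it. get_calibration takes no time and is no camera call.
- env.job_done(): hands the job in; it is judged then, once.
The state is a dict: "time": time; "qpos": joint angles; "dq": joint speeds; "tau": joint torques, N m; "tool_pos": TCP position; "tool_rot": TCP orientation; "ft_force": force on the tool from outside, world axes, zero at the start; "torque": the same for the moment, N m; "finger_gap": finger opening in m; "grasp_force": force on a finger pad.
Only numpy, scipy, OpenCV 4.12 (cv2) and the standard library are available. Lean on these libraries where they do the work, as an engineer would, in place of code of your own. Each camera call takes 0.05 s, during which the arm holds its last target. There are 200 camera calls.

TASK

This gallon can of freshly mixed two-part lacquer has to stand closed but able to breathe until the bats are sprayed. First press the raised side of the white pour lid down until the lid is fully home on the can; then screw the orange spout cap on clockwise until it bottoms out, back it off a quarter turn, and finish still gripping the cap there, so that I can tape it at that setting. Leave the can standing where it is and do not disturb the things around it.

Things in the scene. Friction and masses are not known exactly. Their poses are not given: they have to be found in the camera images.
- can: The gallon paint can: upright cylinder with a blue label, diameter 165 mm (seams 169 mm), rim 188 mm above the bench, 4.6 kg, standing loose on the bench. Origin: centre of its underside; z up. Its +x points from its axis towards the spout, the thumb pad of the lid lies on the -x side.
- lid (a joint): White plastic pour lid, diameter 176 mm, on the rim; home, its flat deck is 193 mm above the can's underside. Caught on the spout side (it pivots about a line 80 mm from the can's axis on can +x), it stands up on the other side. Value: rad, 0 = fully home, starts at 0.025 to 0.045. It stays where left, goes down under about 11 N on the thumb pad and stops hard at home.
- lid_pad (a point): Top centre of the dark ribbed thumb pad on the lid (26 x 40 mm, 3 mm proud of the deck), 70 mm from the can's axis on can -x: the place to press. It starts 4 to 7 mm too high; home, it is 196 mm above the can's underside. It moves with the lid.
- cap: Orange knurled screw cap on the lid's spout: round, diameter 50 mm, 26 mm high, axis upright once the lid is home, 40 mm from the can's axis on can +x. Origin: centre of its underside, 4 mm above the lid's deck (197 mm above the can's underside) when bottomed out, rising 5 mm per turn of unscrewing. Its +x runs along the white rib on its top; bottomed out, that points along can +x.
- cap_turn (a joint): Turn of the orange cap on its thread, rad: 0 = bottomed out (hard stop), growing as it is unscrewed, counter-clockwise seen from above; it starts loosely threaded on at 1.0 to 3.0. Right-hand thread: clockwise from above tightens. It turns against about 0.15 N m of friction and stays where left. Nothing else stands above the lid's deck within 50 mm of the cap's side.
- blue_tape: A roll of blue masking tape lying flat, outside diameter 110 mm, 36 mm high, loose. Origin: centre of its underside. Bystander.
- quart_tin: A small paint tin with a cream label, diameter 107 mm, 119 mm high, loose. Origin: centre of its underside. Bystander.
- marker_jar: A glass jar of marker pens, diameter 76 mm, jar 95 mm high, pens up to 145 mm, loose. Origin: centre of its underside. Bystander.
- sanding_block: A dark sanding block lying flat, 100 x 66 x 28 mm, loose. Origin: centre of its underside. Bystander.

How it is judged:
By the outcome, as a careful person would: the job done as asked, in the order asked, and still so for the second after the job is handed in, while the arm keeps its last pose, push and grip.
It also fails if it takes over 67 s, if anything falls off the work surface, if the arm or the gripper's body presses on something with over 40 N, if the wrist force passes 120 N, or if a joint passes its speed limit or range.

## Working session

There is one attempt and no reset: what is moved stays moved. The work goes in short steps, Python scripts to look and compute and a shell command to move; the robot and the scene stay as the last step left them, time stands still between calls to the robot, and variables do not carry over. Pictures are saved under pics/ and viewed, at most 10 in all, crops included, and the job is handed in when it is done.

```bash
ls; mkdir -p pics
python3 - <<'E'
from rig import env, grab_frame, get_calibration, get_state
import cv2,numpy as np
ims=[]
for n in("scene","top"):
    im=grab_frame(n); cv2.imwrite(f"pics/{n}0.png",im[...,::-1]); c=get_calibration(n); print(n,c)
s=get_state(); print(s); print(get_calibration("wrist"))
E
```

```text
jog.py
pics
rig.py
scene {'fovy': 48.739003974427916, 'cx': 269.5475208043488, 'cy': 212.218008920762, 'dist': array([-0.14923484,  0.        ,  0.        ,  0.        ,  0.        ]), 'view': array([[ 0.71424239,  0.69973239,  0.01524448, -0.40597601],
       [ 0.52630971, -0.52261095, -0.67072788, -0.21757506],
       [-0.46136309,  0.4870856 , -0.74154684,  1.55525402],
       [ 0.        ,  0.        ,  0.        ,  1.        ]])}
top {'fovy': 52.39143886160059, 'cx': 276.19452874715944, 'cy': 209.71566479607353, 'dist': array([-0.11781808,  0.        ,  0.        ,  0.        ,  0.        ]), 'view': array([[ 0.01261024, -0.99991195, -0.00413209, -0.01489681],
       [-0.98366847, -0.01166315, -0.17961157,  0.5792554 ],
       [ 0.17954756,  0.00632955, -0.98372893,  0.97130175],
       [ 0.        ,  0.        ,  0.        ,  1.        ]])}
{'time': 0.1, 'qpos': array([-1.05789675e+00,  3.59318545e-01,  1.11312881e-02, -2.92738710e-04,
       -1.22412335e+00, -2.88143659e-01]), 'dq': array([-0.00028681, -0.00244952,  0.00316059,  0.00040392,  0.00069019,
       -0.00070032]), '
[... 261 characters left out ...]
4953e-04]), 'ft_force': array([ 0.06292101, -0.16626163, -0.51393396]), 'torque': array([-0.03955516,  0.03481294, -0.01812159]), 'grasp_force': 0.0, 'finger_gap': 0.08745586322268897}
{'fovy': 58.90902288635877, 'cx': 281.95598130632476, 'cy': 205.34883164685485, 'dist': array([-0.09802193,  0.        ,  0.        ,  0.        ,  0.        ]), 'hand_eye': array([[ 5.75742305e-04, -9.70076950e-01, -2.42796992e-01,
         6.39988087e-02],
       [ 9.99999619e-01,  3.99191627e-04,  7.76350186e-04,
         1.56638178e-03],
       [-6.56196895e-04, -2.42797346e-01,  9.70076810e-01,
        -9.22476615e-02],
       [ 0.00000000e+00,  0.00000000e+00,  0.00000000e+00,
         1.00000000e+00]])}
```

View pics/scene0.png

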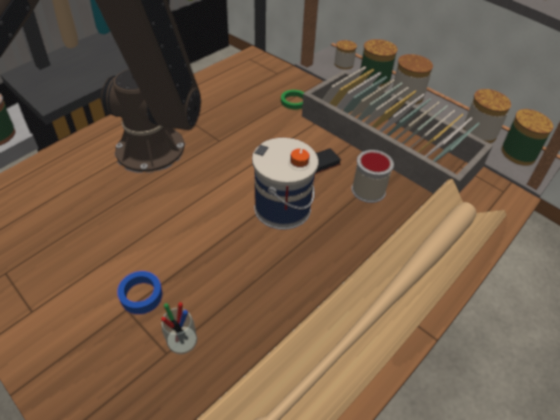

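View pics/top0.png

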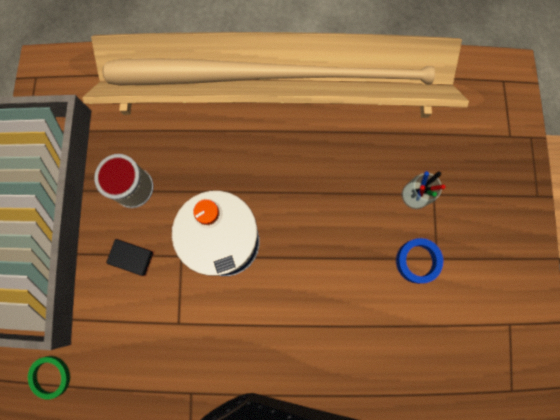

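The scene view shows the can at (285,185), its cap at (300,157) and the pad at (263,150). In the top view the lid is at (215,232), the cap at (206,211) and the pad at (225,264). The bystanders are clear of the can.

```bash
cat > h.py <<'E'
from rig import env, grab_frame, get_calibration, get_state
import cv2,numpy as np
from scipy.spatial.transform import Rotation as R
def K(c):
    f=210/np.tan(np.radians(c["fovy"])/2); return np.array([[f,0,c["cx"]],[0,f,c["cy"]],[0,0,1]])
def shot(n,save=None):
    s=get_state(); im=grab_frame(n); c=get_calibration(n)
    if n=="wrist":
        T=np.eye(4);T[:3,:3]=R.from_quat(s["tool_rot"]).as_matrix();T[:3,3]=s["tool_pos"]
        c["view"]=np.linalg.inv(T@c["hand_eye"])
    if save: cv2.imwrite(f"pics/{save}.png",im[...,::-1])
    return im,c
def ray(c,px):
    u=cv2.undistortPoints(np.array(px,float).reshape(-1,1,2),K(c),c["dist"]).reshape(-1,2)
    W=np.linalg.inv(c["view"]); d=np.c_[u,np.ones(len(u))]@W[:3,:3].T
    return W[:3,3],d/np.linalg.norm(d,axis=1)[:,None]
def plane(c,px,z):
    o,d=ray(c,px); return o+d*((z-o[2])/d[:,2])[:,None]
def tri(obs):
    A=np.zeros((3,3));b=np.zeros(3);L=[]
    for c,p in obs:
        o,d=ray(c,[p]);M=np.eye(3)-np.outer(d[0],d[0]);A+=M;b+=M@o;L.append((M,o))
    x=np.linalg.solve(A,b); return x,[np.linalg.norm(M@(x-o)) for M,o in L]
def big(m):
    cs,_=cv2.findContours(m.astype(np.uint8),cv2.RETR_EXTERNAL,cv2.CHAIN_APPROX_NONE)
    return max(cs,key=cv2.contourArea)
def cen(k): m=cv2.moments(k); return np.array([m["m10"],m["m01"]])/m["m00"]
def find(im):
    """cap contour, lid hull mask, pad contour"""
    h=cv2.cvtColor(im,cv2.COLOR_RGB2HSV).astype(int);H,S,V=h[...,0],h[...,1],h[...,2]
    cap=big((H<14)&(S>170)&(V>170))
    white=((S<60)&(V>150)).astype(np.uint8); lid=cv2.convexHull(big(white))
    fill=cv2.fillConvexPoly(np.zeros_like(white),lid,1)
    fill=cv2.erode(fill,np.ones((3,3)))
    capm=cv2.dilate(cv2.drawContours(np.zeros_like(white),[cap],-1,1,-1),np.ones((7,7)))
    pad=big((fill>0)&(V<125)&(capm==0))
    return cap,lid,pad
E
python3 - <<'E'
from h import *
o=[]
for n in("scene","top"):
    im,c=shot(n);cap,lid,pad=find(im)
    print(n,cen(cap),cv2.contourArea(cap),cv2.minEnclosingCircle(lid),cen(pad),cv2.contourArea(pad)); o.append((c,cen(cap),cen(lid),cen(pad)))
for i,k in((1,"cap"),(2,"lid"),(3,"pad")):print(k,tri([(x[0],x[i]) for x in o]))
c=o[1][0];P=plane(c,[o[1][3]],.2)[0];C=plane(c,[o[1][1]],.22)[0];print(P,C,np.linalg.norm(P-C),plane(c,[o[1][2]],.195))
E
```

```text
scene [299.705      155.00666667] 100.0 ((285.0, 158.5), 32.46931457519531) [261.4        150.12121212] 55.0
top [206.02770083 210.76731302] 361.0 ((214.0, 233.0), 42.72011947631836) [224.02829355 263.92130858] 188.5
cap (array([0.5446116 , 0.13147928, 0.22248173]), [np.float64(9.062171852808572e-05), np.float64(9.06217185282335e-05)])
lid (array([0.50495053, 0.1190223 , 0.18972037]), [np.float64(0.00026421233444539596), np.float64(0.00026421233444538165)])
pad (array([0.44057954, 0.09478851, 0.19806747]), [np.float64(0.00010310425074429), np.float64(0.00010310425074429426)])
[0.44054297 0.09462519 0.2       ] [0.54499408 0.1318391  0.22      ] 0.11267168878508124 [[0.50411865 0.11800467 0.195     ]]
```

```bash
T="" ; python3 jog.py '[[0.088, [-0.03, 0.04, -0.06], [0, 0, 0]], [0.088, [-0.06, 0.08, -0.08], [0, 0, 0]], [0.088, [-0.1, 0.13, -0.1], [0, 0, 0]], [0.088, [-0.14, 0.18, -0.109], [0, 0, 0]], [0.088, [-0.18, 0.23, -0.109], [0, 0, 0]], [0.088, [-0.22, 0.28, -0.109], [0, 0, 0]], [0.088, [-0.255, 0.33, -0.109], [0, 0, -0.06]], [0.088, [-0.29, 0.38, -0.109], [0, 0, -0.12]], [0.088, [-0.325, 0.43, -0.109], [0, 0, -0.12]], [0.088, [-0.36, 0.475, -0.109], [0, 0, -0.12]]]'
```

```text
time: 1.45
tool_pos: [0.3934, -0.1173, 0.4016]
tool_rot: [-0.172, 0.985, 0.0, 0.001]
ft_force: [1.4, -0.4, 0.4]
finger_gap: 0.0877
grasp_force: 0.0
```

```bash
python3 jog.py '[[0.05, [-0.04, 0.04, 0], [0, 0, 0]], [0.02, [-0.08, 0.08, 0], [0, 0, 0]], [0, [-0.12, 0.12, 0], [0, 0, 0]], [0, [-0.16, 0.16, 0], [0, 0, 0]], [0, [-0.182, 0.182, 0], [0, 0, 0]], [0, [-0.182, 0.182, 0], [0, 0, 0]], [0, [-0.182, 0.182, 0], [0, 0, 0]]]' 10
python3 - <<'E'
from h import *
im,c=shot("wrist","w0");print(get_state()["qpos"])
cap,lid,pad=find(im);P,C,L=cen(pad),cen(cap),cen(lid);print(P,C,L,cv2.minEnclosingCircle(lid),cv2.contourArea(pad),cv2.contourArea(cap))
print(plane(c,[P],.2),plane(c,[C],.222),plane(c,[L],.195))
E
```

```text
time: 2.33
tool_pos: [0.5029, 0.113, 0.401]
tool_rot: [-0.172, 0.985, -0.0, -0.0]
ft_force: [0.8, -0.8, 0.5]
finger_gap: 0.0229
grasp_force: 0.0
[ 6.01886994e-01  3.79180340e-02 -1.49152420e-01  5.05606845e-05
 -1.38370692e+00 -1.82849493e+00]
[287.49229133 112.99500266] [293.76190476 230.5       ] [287.21390188 173.75085718] ((287.81640625, 191.36181640625), 105.46064758300781) 1567.5 14.0
[[0.44088929 0.09699838 0.2       ]] [[0.52175145 0.13114489 0.222     ]] [[0.48620323 0.11329944 0.195     ]]
```

View pics/w0.png

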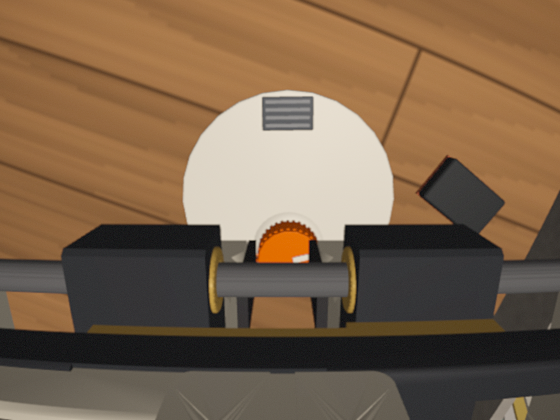

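Pad is at (287,113) and the lid is centred at (288,191). The cap, around (290,245), is mostly hidden by the gripper. I'll go over the pad with the fingers closed.

```bash
python3 jog.py '[[0, [0.03, 0.003, 0.04], [0, 0, 0]], [0, [0.0643, 0.005, 0.08], [0, 0, 0]], [0, [0.0643, 0.005, 0.11], [0, 0, 0]], [0, [0.0643, 0.005, 0.119], [0, 0, 0]], [0, [0.0643, 0.005, 0.119], [0, 0, 0]], [0, [0.0643, 0.005, 0.119], [0, 0, 0]]]' 10
python3 - <<'E'
from h import *
o=[]
for n in("scene","top"):
    im,c=shot(n,n+"1")
s=get_state();print(s["tool_pos"],s["ft_force"],s["finger_gap"],s["torque"])
im=cv2.imread("pics/w0.png")[...,::-1].copy()
# pad height: wrist (first place) against the fixed views
E=0
T=np.eye(4);T[:3,:3]=R.from_quat([-0.172,.985,0,0]).as_matrix();T[:3,3]=[.5029,.113,.401]
c=get_calibration("wrist");c["view"]=np.linalg.inv(T@c["hand_eye"])
print(tri([(c,(287.5,113)),(get_calibration("top"),(224.03,263.92)),(get_calibration("scene"),(261.4,150.1))]))
E
```

```text
time: 3.12
tool_pos: [0.4418, 0.0967, 0.2834]
tool_rot: [-0.171, 0.985, 0.0, 0.001]
ft_force: [0.5, -0.6, -0.2]
finger_gap: 0.0003
grasp_force: 0.0
[0.44160008 0.09678492 0.28309582] [-0.56637692 -0.07060009  0.50038502] 0.00039616554353676423 [-0.0108294  -0.01139948  0.00121903]
(array([0.44054032, 0.09574572, 0.19739458]), [np.float64(0.0013388244295057439), np.float64(0.0008009784614635532), np.float64(0.0007571029624684173)])
```

```bash
python3 jog.py '[[0, [0, 0, 0.006], [0, 0, 0]], [0, [0, 0, 0.012], [0, 0, 0]], [0, [0, 0, 0.014], [0, 0, 0]], [0, [0, 0, 0.016], [0, 0, 0]], [0, [0, 0, 0.016], [0, 0, 0]]]'; python3 jog.py '[[0, [0, 0, 0.001], [0, 0, 0]], [0, [0, 0, 0.002], [0, 0, 0]], [0, [0, 0, 0.003], [0, 0, 0]], [0, [0, 0, 0.003], [0, 0, 0]]]'
```

```text
time: 3.85
tool_pos: [0.441, 0.0965, 0.2664]
tool_rot: [-0.172, 0.985, -0.0, -0.0]
ft_force: [-2.0, -0.1, 2.0]
finger_gap: 0.0003
grasp_force: 1.3
time: 4.35
tool_pos: [0.4408, 0.0964, 0.2639]
tool_rot: [-0.172, 0.985, -0.0, 0.0]
ft_force: [-4.6, -0.4, 9.7]
finger_gap: 0.0006
grasp_force: 4.4
```

```bash
python3 jog.py '[[0, [0, 0, 0.001], [0, 0, 0]], [0, [0, 0, 0.002], [0, 0, 0]], [0, [0, 0, 0.002], [0, 0, 0]]]'; python3 jog.py '[[0, [0, 0, 0.001], [0, 0, 0]], [0, [0, 0, 0.001], [0, 0, 0]], [0, [0, 0, 0.001], [0, 0, 0]]]'
```

```text
time: 4.72
tool_pos: [0.4407, 0.0964, 0.2619]
tool_rot: [-0.172, 0.985, -0.0, -0.0]
ft_force: [-5.9, -0.7, 8.3]
finger_gap: 0.0006
grasp_force: 4.6
time: 5.1
tool_pos: [0.4407, 0.0963, 0.2616]
tool_rot: [-0.172, 0.985, -0.0, 0.0]
ft_force: [-8.8, -0.9, 16.7]
finger_gap: 0.0006
grasp_force: 8.2
```

```bash
python3 jog.py '[[0, [0, 0, 0.001], [0, 0, 0]], [0, [0, 0, 0.001], [0, 0, 0]], [0, [0, 0, 0.001], [0, 0, 0]]]'; python3 jog.py '[[0, [0, 0, 0.0005], [0, 0, 0]], [0, [0, 0, 0.0005], [0, 0, 0]]]'
```

```text
time: 5.48
tool_pos: [0.4407, 0.0963, 0.2614]
tool_rot: [-0.172, 0.985, -0.0, 0.0]
ft_force: [-12.7, -0.1, 24.3]
finger_gap: 0.0003
grasp_force: 12.1
time: 5.72
tool_pos: [0.4407, 0.0963, 0.2614]
tool_rot: [-0.172, 0.985, -0.0, 0.0]
ft_force: [-13.4, 0.2, 29.2]
finger_gap: 0.0006
grasp_force: 14.2
```

The stop is hard at tip z = 0.1954, so the lid is home. Next I retract and look at the cap.

```bash
python3 jog.py '[[0, [0, 0, -0.03], [0, 0, 0]], [0, [0, 0, -0.08], [0, 0, 0]], [0, [-0.03, 0, -0.12], [0, 0, 0]], [0.088, [-0.08, -0.003, -0.14], [0, 0, 0]], [0.088, [-0.13, -0.0056, -0.14], [0, 0, 0]], [0.088, [-0.154, -0.0056, -0.14], [0, 0, 0]], [0.088, [-0.154, -0.0056, -0.14], [0, 0, 0]], [0.088, [-0.154, -0.0056, -0.14], [0, 0, 0]]]'
python3 - <<'E'
from h import *
im,c=shot("wrist","w1");print(get_state()["qpos"],get_state()["tool_pos"])
cap,lid,pad=find(im);C=cen(cap);print(C,cv2.contourArea(cap),cv2.minEnclosingCircle(cap))
print(plane(c,[C],.223))
cv2.imwrite("pics/w1c.png",cv2.resize(im[:260,150:430,::-1],None,fx=2.5,fy=2.3))
E
```

```text
time: 6.72
tool_pos: [0.5875, 0.1432, 0.3983]
tool_rot: [-0.172, 0.985, -0.0, -0.0]
ft_force: [-0.7, -0.0, 0.2]
finger_gap: 0.045
grasp_force: 0.0
[ 5.61870015e-01  1.94439268e-01  2.56939312e-02 -1.50878058e-06
 -1.40196851e+00 -1.78780251e+00] [0.58732895 0.14311377 0.39876267]
[267.8 119.5] 10.0 ((270.0, 122.5), 19.474441528320312)
[[0.53455119 0.11527536 0.223     ]]
```

View pics/w1c.png

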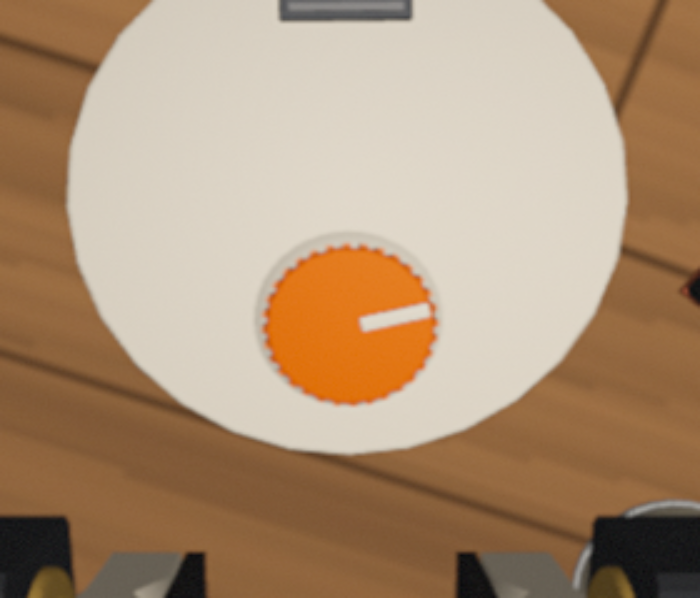

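The crop shows the cap at about image (290,141). Its rib points right and slightly up, towards (322,135), about 100° counter-clockwise from can +x.

```bash
cat >> h.py <<'E'
def capfind(im,c,z,roi=None):
    h=cv2.cvtColor(im,cv2.COLOR_RGB2HSV).astype(int);H,S,V=h[...,0],h[...,1],h[...,2]
    k=cv2.convexHull(big((H<20)&(S>150)&(V>120)))
    m=cv2.fillConvexPoly(np.zeros(im.shape[:2],np.uint8),k,1); m=cv2.erode(m,np.ones((5,5)))
    rib=big((m>0)&(S<120)); ell=cv2.fitEllipse(k)
    C=plane(c,[ell[0]],z)[0]; r=plane(c,rib.reshape(-1,2),z+.001)[:,:2]; d=r.mean(0)-C[:2]
    u,s,vt=np.linalg.svd(r-r.mean(0)); ax=vt[0]*np.sign(vt[0]@d)
    return ell,C,np.arctan2(d[1],d[0]),np.arctan2(ax[1],ax[0]),len(rib),np.ptp(plane(c,k.reshape(-1,2),z),axis=0)
E
python3 - <<'E'
from h import *
im,c=shot("wrist")
r=capfind(im,c,.2245);print(r);e=r[0][0]
imt,ct=shot("top");t=capfind(imt,ct,.2245);print(t)
print(get_state()["tool_pos"])
ims,cs=shot("scene");sc=capfind(ims,cs,.2245);print(sc[0][0]);print(tri([(c,e),(ct,t[0][0]),(cs,sc[0][0])]),tri([(c,e),(ct,t[0][0])]))
E
```

```text
(((289.4169006347656, 140.95083618164062), (68.21354675292969, 68.72445678710938), 49.16667938232422), array([0.54336537, 0.13468643, 0.2245    ]), np.float64(2.1069025137914412), np.float64(2.1526837364048945), 62, array([0.04851575, 0.04863141, 0.        ]))Traceback (most recent call last):
  File "<stdin>", line 4, in <module>
  File "h.py", line 42, in capfind
    rib=big((m>0)&(S<120)); ell=cv2.fitEllipse(k)
  File "h.py", line 26, in big
    return max(cs,key=cv2.contourArea)
ValueError: max() iterable argument is empty
```

```bash
python3 jog.py '[[0.088, [0.01, 0.0056, 0], [0, 0, -0.18]], [0.088, [0.02, 0.0056, 0], [0, 0, -0.36]], [0.088, [0.03, 0.0056, 0.01], [0, 0, -0.54]], [0.088, [0.0442, 0.0056, 0.03], [0, 0, -0.72]], [0.088, [0.0442, 0.0056, 0.05], [0, 0, -0.9]], [0.088, [0.0442, 0.0056, 0.07], [0, 0, -1.08]], [0.088, [0.0442, 0.0056, 0.088], [0, 0, -1.26]], [0.088, [0.0442, 0.0056, 0.088], [0, 0, -1.44]], [0.088, [0.0442, 0.0056, 0.088], [0, 0, -1.571]], [0.088, [0.0442, 0.0056, 0.088], [0, 0, -1.571]]]'
python3 - <<'E'
from h import *
imw=cv2.imread("pics/w1.png")[...,::-1].copy()
T=np.eye(4);T[:3,:3]=R.from_quat([-0.172,.985,0,0]).as_matrix();T[:3,3]=[.5873,.1431,.3988]
c=get_calibration("wrist");c["view"]=np.linalg.inv(T@c["hand_eye"])
ob=[(c,(289.4,141))]
for n in("scene0","top0"):
    im=cv2.imread(f"pics/{n}.png");h=cv2.cvtColor(im,cv2.COLOR_BGR2HSV).astype(int)
    k=cv2.convexHull(big((h[...,0]<20)&(h[...,1]>170)&(h[...,2]>150)));print(n,cen(k)); ob.append((get_calibration(n[:-1]),cen(k)))
print(tri(ob),tri([ob[0],ob[2]]))
_,lid,pad=find(imw) ;p=cen(pad);print(p, plane(c,[p],.196))
s=get_state();print(s["tool_pos"],s["qpos"])
im,c=shot("wrist","w2");im,c=shot("scene","s2")
E
```

```text
time: 8.12
tool_pos: [0.544, 0.1336, 0.3113]
tool_rot: [0.818, -0.576, 0.0, -0.001]
ft_force: [-0.6, -0.4, -0.3]
finger_gap: 0.0878
grasp_force: 0.0
scene0 [299.79770992 154.99236641]
top0 [361.54169034 292.81494234]
(array([0.51214889, 0.0095682 , 0.35305101]), [np.float64(0.11912545051593833), np.float64(0.11371156192351488), np.float64(0.20076824074297514)]) (array([0.42941549, 0.07896902, 1.58706996]), [np.float64(0.029419402190923365), np.float64(0.029419402190923327)])
[287.9075191    3.98833936] [[0.45164722 0.09770872 0.196     ]]
[0.5439512  0.13358652 0.31130634] [ 5.90312917e-01  1.57354430e-01 -2.16286490e-01 -1.56368468e-05
 -1.19598190e+00 -2.45961546e-01]
```

View pics/w2.png

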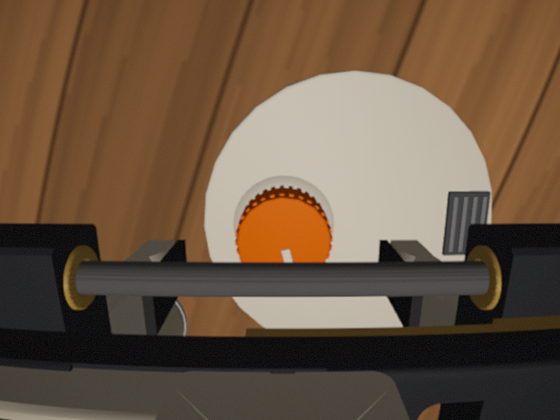

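In this wrist view the cap spans columns 236–331, centred at 284, and the open fingers are centred at about 282. It is centred for the grasp, so I descend.

```bash
python3 jog.py '[[0.088, [0, 0, 0.02], [0, 0, 0]], [0.088, [0, 0, 0.036], [0, 0, 0]], [0.088, [0, 0, 0.044], [0, 0, 0]], [0.088, [0, 0, 0.044], [0, 0, 0]], [0.088, [0, 0, 0.044], [0, 0, 0]]]' 15;  python3 jog.py '[[0.06, [0, 0, 0], [0, 0, 0]], [0.06, [0, 0, 0], [0, 0, 0]], [0.06, [0, 0, 0], [0, 0, 0]], [0.04, [0, 0, 0], [0, 0, 0]], [0.04, [0, 0, 0], [0, 0, 0]], [0.04, [0, 0, 0], [0, 0, 0]]]' 15; python3 -c "
from rig import env, grab_frame, get_calibration, get_state;s=get_state();print(s['tool_pos'],s['torque'],s['qpos'])"
```

```text
time: 8.85
tool_pos: [0.5447, 0.1338, 0.2672]
tool_rot: [0.818, -0.575, 0.0, -0.0]
ft_force: [-0.2, 0.7, -0.2]
finger_gap: 0.0876
grasp_force: 0.0
time: 9.6
tool_pos: [0.5437, 0.1334, 0.2665]
tool_rot: [0.818, -0.575, -0.0, 0.001]
ft_force: [-5.2, -1.5, 2.7]
finger_gap: 0.0496
grasp_force: 15.0
[0.54368197 0.13335696 0.26654962] [-0.23043819  1.83274736 -0.04595015] [ 5.90061534e-01  1.89630850e-01 -2.81841759e-01 -3.44251817e-04
 -1.10073383e+00 -2.45038269e-01]
```

```bash
python3 jog.py '[[0.04, [0, 0.001, 0.0001], [0, 0, 0.1]], [0.04, [0, 0.001, 0.0002], [0, 0, 0.25]], [0.04, [0, 0.001, 0.0003], [0, 0, 0.4]], [0.04, [0, 0.001, 0.0004], [0, 0, 0.55]], [0.04, [0, 0.001, 0.0006], [0, 0, 0.7]], [0.04, [0, 0.001, 0.0007], [0, 0, 0.85]], [0.04, [0, 0.001, 0.0008], [0, 0, 1.0]], [0.04, [0, 0.001, 0.0009], [0, 0, 1.15]], [0.04, [0, 0.001, 0.001], [0, 0, 1.3]], [0.04, [0, 0.001, 0.0011], [0, 0, 1.4]]]'; python3 -c "
from rig import env, grab_frame, get_calibration, get_state;s=get_state();print(s['tool_pos'],s['torque'],s['qpos'][5],s['tau'][5])"; python3 jog.py '[[0.04, [0, 0, 0], [0, 0, 0.05]], [0.04, [0, 0, 0.0001], [0, 0, 0.1]], [0.04, [0, 0, 0.0001], [0, 0, 0.15]], [0.04, [0, 0, 0.0001], [0, 0, 0.15]]]'; python3 -c "
from rig import env, grab_frame, get_calibration, get_state;s=get_state();print(s['tool_pos'],s['torque'],s['qpos'],s['tau'][5])"
```

```text
time: 10.85
tool_pos: [0.5436, 0.1333, 0.2656]
tool_rot: [-0.253, 0.967, -0.0, 0.0]
ft_force: [-1.2, -0.6, 1.1]
finger_gap: 0.0495
grasp_force: 15.0
[0.54362457 0.13326783 0.2655971 ] [-0.34219981  0.34450306  0.22294231] -1.6492303188647082 0.8253122493624687
time: 11.35
tool_pos: [0.5436, 0.1333, 0.2655]
tool_rot: [-0.182, 0.983, -0.0, 0.0]
ft_force: [-0.1, -1.6, 0.1]
finger_gap: 0.0496
grasp_force: 15.0
[0.54358654 0.13327488 0.26548089] [-0.39559959  0.13455081 -0.04755399] [ 5.90392410e-01  1.89378469e-01 -2.85033409e-01  3.35323116e-04
 -1.09612380e+00 -1.79511365e+00] -0.39731645956635475
```

```bash
cat > st.sh <<'E'
python3 -c "
from rig import env, grab_frame, get_calibration, get_state;s=get_state();print('  z',s['tool_pos'][2].round(4),'M',s['torque'].round(3),'F',s['ft_force'].round(1),'q6',s['qpos'][5].round(4),'t6',s['tau'][5].round(3))"
E
python3 jog.py '[[0.04, [0, 0, 0], [0, 0, 0.04]], [0.04, [0, 0, 0.0001], [0, 0, 0.08]]]'>/dev/null; sh st.sh; python3 jog.py '[[0.04, [0, 0, 0], [0, 0, 0.03]], [0.04, [0, 0, 0], [0, 0, 0.06]]]'>/dev/null; sh st.sh;python3 jog.py '[[0.04, [0, 0, 0], [0, 0, 0.03]], [0.04, [0, 0, 0], [0, 0, 0.06]]]'>/dev/null; sh st.sh;python3 jog.py '[[0.04, [0, 0, 0], [0, 0, 0.02]], [0.04, [0, 0, 0], [0, 0, 0.04]]]'>/dev/null; sh st.sh
```

```text
z 0.2654 M [-0.46   0.187  0.156] F [-0.2 -1.4  1. ] q6 -1.8753 t6 0.381
  z 0.2654 M [-0.576 -0.218  0.162] F [-0.4 -1.5 -0.7] q6 -1.9363 t6 0.261
  z 0.2654 M [-0.814 -0.496  0.108] F [ 1.6 -2.1 -1. ] q6 -1.9972 t6 0.249
  z 0.2654 M [-0.868 -0.774  0.092] F [ 2.3 -3.  -0.2] q6 -2.0366 t6 0.106
```

```bash
python3 jog.py '[[0.04, [0, 0, 0], [0, 0, 0.02]], [0.04, [0, 0, 0], [0, 0, 0.04]]]'>/dev/null; sh st.sh; python3 jog.py '[[0.04, [0, 0, 0], [0, 0, 0.02]], [0.04, [0, 0, 0], [0, 0, 0.04]]]'>/dev/null; sh st.sh;python3 jog.py '[[0.04, [0, 0, 0], [0, 0, 0.02]], [0.04, [0, 0, 0], [0, 0, 0.04]]]'>/dev/null; sh st.sh;python3 jog.py '[[0.04, [0, 0, 0], [0, 0, 0]], [0.04, [0, 0, 0], [0, 0, 0]]]'>/dev/null; sh st.sh
```

```text
z 0.2654 M [-0.9   -1.705  0.556] F [ 4.2 -2.7 -0.5] q6 -2.0763 t6 -0.401
  z 0.2654 M [-1.176 -1.354  0.631] F [ 3.3 -3.4  0.2] q6 -2.1166 t6 -0.358
  z 0.2654 M [-1.161 -0.898  0.631] F [ 2.2 -2.4  0.6] q6 -2.1568 t6 -0.368
  z 0.2654 M [-1.142 -1.009  0.43 ] F [ 2.9 -2.9  0.6] q6 -2.1554 t6 -0.499
```

```bash
python3 - <<'E'
from h import *
im,c=shot("scene","s3");shot("top","t3")
a=cv2.imread("pics/scene0.png")[100:250,200:380];b=im[100:250,200:380,::-1]
cv2.imwrite("pics/cmp.png",cv2.resize(np.hstack([a,b]),None,fx=2.2,fy=2.2))
E
python3 jog.py '[[0.04, [0, 0, 0], [0, 0, -0.02]], [0.04, [0, 0, 0], [0, 0, -0.02]]]'>/dev/null; sh st.sh;python3 jog.py '[[0.04, [0, 0, 0], [0, 0, -0.02]], [0.04, [0, 0, 0], [0, 0, -0.02]]]'>/dev/null; sh st.sh;python3 jog.py '[[0.04, [0, 0, 0], [0, 0, -0.02]], [0.04, [0, 0, 0], [0, 0, -0.02]]]'>/dev/null; sh st.sh;python3 jog.py '[[0.04, [0, 0, 0], [0, 0, -0.02]], [0.04, [0, 0, 0], [0, 0, -0.02]]]'>/dev/null; sh st.sh
```

```text
z 0.2654 M [-1.105 -1.076  0.105] F [ 3.  -3.  -0.4] q6 -2.1353 t6 0.067
  z 0.2654 M [-1.14  -1.029 -0.099] F [ 3.5 -3.3 -0.3] q6 -2.1153 t6 0.24
  z 0.2654 M [-1.19  -1.072 -0.102] F [ 3.6 -3.9  1.3] q6 -2.0951 t6 0.24
  z 0.2654 M [-1.214 -1.113 -0.099] F [ 3.8 -2.6  0.4] q6 -2.075 t6 0.239
```

View pics/cmp.png

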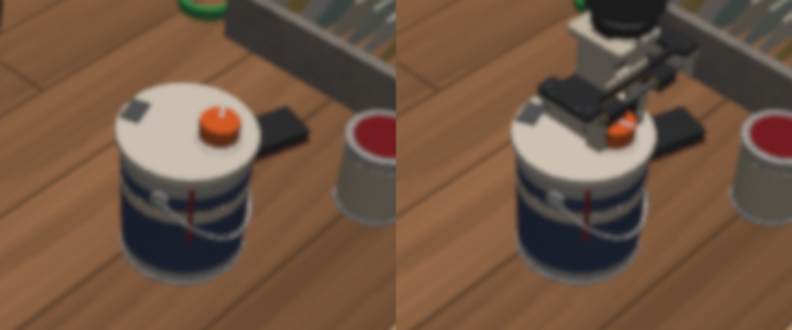

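Can unmoved: the label stripe is at x=191 against 190 and the lid is at the same place. The cap starts to reverse at q6≈-2.122, so I back off to q6≈-0.551.

```bash
python3 jog.py '[[0.04, [0, 0, -0.0002], [0, 0, -0.16]], [0.04, [0, 0, -0.0003], [0, 0, -0.32]], [0.04, [0, 0, -0.0004], [0, 0, -0.48]], [0.04, [0, 0, -0.0006], [0, 0, -0.64]], [0.04, [0, 0, -0.0007], [0, 0, -0.8]], [0.04, [0, 0, -0.0008], [0, 0, -0.96]], [0.04, [0, 0, -0.0009], [0, 0, -1.12]], [0.04, [0, 0, -0.0011], [0, 0, -1.28]], [0.04, [0, 0, -0.0012], [0, 0, -1.44]], [0.04, [0, 0, -0.0012], [0, 0, -1.524]]]'; sh st.sh; python3 jog.py '[[0.04, [0, 0, 0], [0, 0, 0]], [0.04, [0, 0, 0], [0, 0, 0]]]'; sh st.sh
```

```text
time: 15.7
tool_pos: [0.5434, 0.1333, 0.2666]
tool_rot: [0.722, -0.692, -0.0, -0.0]
ft_force: [2.4, -2.7, 0.2]
finger_gap: 0.0497
grasp_force: 15.0
  z 0.2666 M [-1.089 -0.921 -0.119] F [ 2.4 -2.7  0.2] q6 -0.5477 t6 -0.442
time: 15.95
tool_pos: [0.5434, 0.1333, 0.2666]
tool_rot: [0.72, -0.694, 0.0, -0.0]
ft_force: [2.6, -3.0, 1.1]
finger_gap: 0.05
grasp_force: 15.0
  z 0.2666 M [-1.121 -0.93   0.13 ] F [ 2.6 -3.   1.1] q6 -0.5532 t6 -0.117
```

```bash
python3 jog.py '[[0.088, [0, 0, 0], [0, 0, 0]], [0.088, [0, 0, 0], [0, 0, 0]], [0.088, [0, 0, 0], [0, 0, 0]], [0.088, [0, 0, -0.04], [0, 0, 0]], [0.088, [0, 0, -0.09], [0, 0, 0]], [0.088, [-0.045, 0, -0.13], [0, 0, 0]], [0.088, [-0.09, 0, -0.13], [0, 0, 0]], [0.088, [-0.09, 0, -0.13], [0, 0, 0]], [0.088, [-0.09, 0, -0.13], [0, 0, 0]], [0.088, [-0.09, 0, -0.13], [0, 0, 0]]]' 15
python3 - <<'E'
from h import *
im,c=shot("wrist","w4")
r=capfind(im,c,.2245);print(r)
_,_,pad=find(im);P=plane(c,[cen(pad)],.196)[0];d=r[1]-P;print(P,np.linalg.norm(d[:2]),a:=np.arctan2(d[1],d[0]),[x-a for x in r[2:4]])
E
```

```text
time: 17.2
tool_pos: [0.5398, 0.2225, 0.3964]
tool_rot: [0.721, -0.693, -0.0, 0.0]
ft_force: [0.4, 0.1, -0.5]
finger_gap: 0.0876
grasp_force: 0.0
(((281.5791320800781, 76.44723510742188), (71.68248748779297, 73.26439666748047), 179.07589721679688), array([0.54397609, 0.1350682 , 0.2245    ]), np.float64(1.9347546347365054), np.float64(1.9399704372804398), 64, array([0.04858176, 0.0484685 , 0.        ]))
[0.44162626 0.09691013 0.196     ] 0.10923152551068949 0.3568580665585523 [np.float64(1.577896568177953), np.float64(1.5831123707218875)]
```

View pics/w4.png

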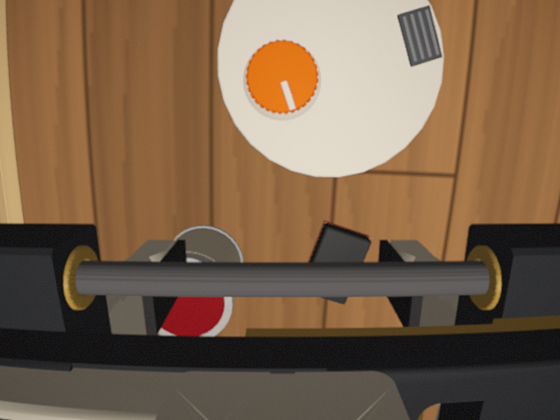

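The cap at (282,76) and pad at (420,36) put the rib 1.58 rad from can +x, a quarter turn, with the lid flat and the bystanders in place. I'll regrip at that setting.

```bash
python3 jog.py '[[0.088, [0.045, 0, 0], [0, 0, 0]], [0.088, [0.0905, -0.0005, 0], [0, 0, 0]], [0.088, [0.0905, -0.0005, 0.04], [0, 0, 0]], [0.088, [0.0905, -0.0005, 0.085], [0, 0, 0]], [0.088, [0.0905, -0.0005, 0.115], [0, 0, 0]], [0.088, [0.0905, -0.0005, 0.13], [0, 0, 0]], [0.088, [0.0905, -0.0005, 0.13], [0, 0, 0]], [0.088, [0.0905, -0.0005, 0.13], [0, 0, 0]]]' 15; sh st.sh; python3 jog.py '[[0.056, [0, 0, 0], [0, 0, 0]], [0.056, [0, 0, 0], [0, 0, 0]], [0.056, [0, 0, 0], [0, 0, 0]], [0.04, [0, 0, 0], [0, 0, 0]], [0.04, [0, 0, 0], [0, 0, 0]], [0.04, [0, 0, 0], [0, 0, 0]], [0.04, [0, 0, 0], [0, 0, 0]]]' 15; sh st.sh
```

```text
time: 18.25
tool_pos: [0.5446, 0.133, 0.268]
tool_rot: [0.721, -0.693, 0.0, -0.001]
ft_force: [0.5, -0.5, 0.2]
finger_gap: 0.0877
grasp_force: 0.0
  z 0.268 M [0.05  0.116 0.023] F [ 0.5 -0.5  0.2] q6 -0.5501 t6 -0.0
time: 19.12
tool_pos: [0.5437, 0.1328, 0.2666]
tool_rot: [0.721, -0.693, -0.0, 0.0]
ft_force: [-2.9, -0.2, 1.5]
finger_gap: 0.0494
grasp_force: 15.0
  z 0.2666 M [0.297 1.257 0.011] F [-2.9 -0.2  1.5] q6 -0.5502 t6 0.008
```

Gripped, with almost no torque on the cap and q6 unchanged. Handing in.

```bash
python3 -c "
from rig import env, grab_frame, get_calibration, get_state;print(env.job_done())"
```

```text
the job is handed in; nothing more can be done
None
```

The lid is pressed fully home; the cap was screwed to its stop, backed off a quarter turn (1.58 rad by camera, checked before the final regrip) and is still gripped there; the can showed no movement and nothing around it was touched, at 19 s.

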